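Take the film spool off the leaning spindle

TASK

Take the wound film spool off the leaning spindle of the bench stand: first wind the stand's crank anticlockwise (seen from above) a little over one full turn, to its end stop, which swings the keeper bar clear, then slide the spool off along the spindle. Set it down gently (do not drop it) standing upright on its wide flange, neck up, flat in the shallow aluminium tray, let go, and leave the crank wound and everything else on the bench where it is.

Things in the scene. Friction and masses are not known exactly. Their poses are not given: they have to be found in the camera images.
- stand: fixed bench stand: white base plate 210 x 300 x 15 mm, grey gear case (65 mm high, x +50 to +125 mm) along its far side. Origin on the table, x away from the robot at yaw 0, y towards the crank; base spans x -80 to +130, y -150 to +150 mm. The spindle rises at (0, -90) mm, the crank column (radius 22 mm) at (+40, +90) mm.
- spindle: fixed steel spindle, 20 mm thick, leaning 30 degrees from vertical towards the stand's -x. Origin at the centre of the top of its round black seat (96 mm across, 55 mm above the table); z runs up the spindle (tip at z = 92 mm), y is level, x points uphill. A fixed 20 mm post parallel to it at x = +75 mm carries the keeper bar at z = 96 to 108 mm.
- keeper_tip (a point): free end of the steel keeper bar (85 mm long, 16 mm wide, 8 mm thick) that pivots on the post. At the start it lies across the spindle's end, 12 mm above the spool's neck, so that the spool cannot come off; winding the crank swings it 102 degrees aside, away from the crank, to stand along the spindle's -y direction at x = +75 mm.
- crank (a joint): angle of the crank in rad about a vertical axis, growing anticlockwise seen from above. Starts near 0 (0 to 0.5), end stop at 6.9; at 0 the crank arm points along the stand's -x. The keeper turns 0.26 rad per rad, so it is fully aside only near the end stop. It turns easily (about 1 N at the handle) and stays where it is left.
- crank_axis (a point): point on the crank's vertical axis at gripping height (143 mm above the table).
- crank_grip (a point): centre of the crank's upright black handle: a cylinder 22 mm thick and 38 mm tall (122 to 160 mm above the table), 45 mm from the axis, free to spin, so the tool need not turn with the crank.
- spool: wound film spool, 85 mm tall, 0.15 to 0.3 kg: two grey flanges 90 mm across (0 to 5 and 50 to 55 mm up) with wound pale film 76 mm across between, and on top a grey neck 40 mm across and 30 mm tall (55 to 85 mm up) to grip it by. Bore 25 mm right through. Origin at the centre of its underside, z along its axis to the neck; it starts on the spindle.
- tray: shallow square aluminium tray, fixed, 145 x 145 mm, walls 25 mm high and 4 mm thick. Origin at the centre of its underside. It stands left or right of the stand.
- tray_in (a point): centre of the tray's inner floor, 137 x 137 mm.
- tip_rack: bystander: closed grey box of pipette tips 85 x 125 x 62 mm, on the other side of the stand from the tray. Origin under its centre.
- reagent: bystander: amber bottle 72 mm across, 125 mm tall. Origin under its centre.
- jar: bystander: glass jar 70 mm across, 85 mm tall. Origin under its centre.
- tape_roll: bystander: flat paper tape roll 84 mm across, 25 mm tall, lying on the table. Origin under its centre.
- petri_dish: bystander: petri dish 92 mm across, 16 mm tall. Origin under its centre.
- mouse: bystander: black computer mouse 105 x 60 x 32 mm. Origin under its centre.
There are look-alikes about, which are no part of the job. Of the things shaped like the tray, the aluminium one is meant.

How it is judged:
By the outcome, as a careful person would: the job done as asked, in the order asked, and still so for the second after the job is handed in, with the robot touching nothing.
It also fails if it takes over 64 s, if anything falls off the work surface, if the arm or the gripper's body presses on something with over 40 N, if the wrist force passes 120 N, or if a joint passes its speed limit or range.

ROBOT

A 6-joint arm with a two-finger parallel gripper is mounted at the origin on the work surface. World frame = base frame: x ahead of the robot, y to its left, z up, the work surface at z = 0. Lengths are in m, angles in rad, forces in N, time in s.
With the tool pointing down it reaches from about 0.225 to 0.725 m from the base axis. Payload 3.1 kg.
Tool frame: the origin (TCP) lies at the very end of the fingers, on their centre line; the grasp point (between the pads) lies 19 mm behind it; z points along the fingers, y is the line along which they close (so a half turn about z gives the same grasp; the last joint's range is limited). The gripper opens to 85 mm and grips with 20 to 120 N. Pads are 22 mm wide; open, the fingers measure 114 mm over their backs; the gripper's body (76 mm by 85 mm) begins 54 mm behind the grasp point. The pads swing forward as they close: fully open they stand 13 mm farther back than shut.
Start: joints at [-1.382, 0.048, 0.099, 1.622, 0, 1.443], TCP at [0.164, -0.499, 0.231] pointing down, gripper open.
Joint ranges: [-2.91, 2.91], [-0.99, 1.94], [-1.21, 1.42], [-2.12, 2.29], [-1.49, 1.47], [-3.14, 3.14]. Speed limits (rad/s): [2.79, 2.79, 3.14, 3.14, 3.14, 3.14].

INTERFACE

Orientations are given as a 3x3 rotation matrix whose columns are the frame's x, y, z axes.
In Python, from station import robot gives the robot as it stands.
- The arm moves only by the tool step_arm, never from a script. Its argument "deltas" is a list of rows, each an object of numbers: "dx", "dy", "dz": the shift along the tool's x, y, z in mm; "rx", "ry", "rz": the turn, a rotation vector about the tool's x, y, z in degrees. In form: [{"dx": .., "dy": .., "dz": .., "rx": .., "ry": .., "rz": ..}, ...]. A call has 1 to 8 rows; each row shifts and turns the commanded pose from where the row before left it, along the tool's axes as they then stand; what a row does not reach is not made up. A row lasts 1/8 s, in which the tool goes at most 62.5 mm and 10.7 degrees, less where a joint would pass 70% of its speed; a pose out of reach is approached as far as the arm can. A call is refused whole if a number of a shift passes 62.5 or a number of a turn 10.7, either way. A call with a gripper value outside its range is refused whole. "grip" is the closure, from -1 (fully open) to 1 (shut), set as the call begins (left out, the last holds). The fingers move at their own pace and stop on an object; the grip force is fixed at half the most. Time passes only in rows, so rows that do not move let the fingers close. It gives the time, the measured TCP pose, the force, the opening and the grip force at its end, in the units of the state.
- robot.get_obs(): the state, without advancing time (a new reading comes with each control period).
- robot.capture(name): name is "scene" or "top"; returns a dict with "frame" (400x640x3 uint8, red, green, blue), "fx", "fy", "cx", "cy" (pixels), "R" (3x3) and "t" (3): a world point X has camera coordinates R X + t. Camera axes: x right, y down, z forward; pixel columns grow to the right and rows downward; lengths in m; the calibration is good to about 2 mm. A picture is of the moment at which its call begins. There is no depth.
- robot.hand_in(): hands the job in; it is judged then, once.
The state is a dict: "time_s": time; "joints": joint angles; "dq": joint speeds; "tau": joint torques, N m; "position": TCP position; "orientation": TCP orientation; "force": force on the tool from outside, world axes, zero at the start; "wrist_torque": the same for the moment, N m; "width": finger opening in m; "grasp_force": force on a finger pad.
Only numpy, scipy, OpenCV 4.12 (cv2) and the standard library are available. Lean on these libraries where they do the work, as an engineer would, in place of code of your own. Each camera call takes 0.05 s, during which the arm holds its last target. There are 200 camera calls.

## Working session

There is one attempt and no reset: what is moved stays moved. The work goes in short steps, Python scripts to look and compute and a tool call to move; the robot and the scene stay as the last step left them, time stands still between calls to the robot, and variables do not carry over. Pictures are saved under pics/ and viewed, at most 13 in all, crops included, and the job is handed in when it is done.

Besides the shell and the picture viewer there is one more tool, called after "Request:" as name(argument=value, ...) on one line, values as JSON. step_arm: Moves the arm, as the interface text tells. Its arguments: {"type":"object","properties":{"deltas":{"type":"array","items":{"type":"object","properties":{"dx":{"type":"number"},"dy":{"type":"number"},"dz":{"type":"number"},"rx":{"type":"number"},"ry":{"type":"number"},"rz":{"type":"number"}}}},"grip":{"type":"number"}},"required":["deltas"]}

```bash
mkdir -p pics; ls
python3 - <<'E'
from station import robot
import cv2,json,numpy as np
o=robot.get_obs()
print(o['time_s'],o['position'],o['orientation'],o['width'])
d={}
for n in ('scene','top'):
    c=robot.capture(n); cv2.imwrite(f'pics/{n}0.png',c['frame'][:,:,::-1])
    d[n]={k:np.array(c[k]).tolist() for k in('fx','fy','cx','cy','R','t')}
    R=np.array(c['R']);print(n,d[n],-R.T@np.array(c['t']))
json.dump(d,open('cal.json','w'))
E
```

```text
pics
0.0 [ 0.16339791 -0.49826607  0.23009494] [[ 9.50251442e-01  3.11483527e-01 -4.57599594e-04]
 [ 3.11483724e-01 -9.50248597e-01  2.34398392e-03]
 [ 2.95279007e-04 -2.36990892e-03 -9.99997148e-01]] 0.08570014022579793
scene {'fx': 448.02009977312713, 'fy': 448.02009977312713, 'cx': 326.64507295657626, 'cy': 200.7760442922894, 'R': [[-0.11133206074996183, 0.9937829710403516, -0.0007607360766342142], [0.5291061546862912, 0.05862697984388486, -0.8465279406537455], [-0.8412204522729182, -0.09464821025564193, -0.5323437488814446]], 't': [0.0632259256990429, -0.18211581708793653, 1.570825446305817]} [1.42480816 0.09651987 0.68210108]
top {'fx': 406.95178815797453, 'fy': 406.95178815797453, 'cx': 321.93270707069036, 'cy': 207.24146461419792, 'R': [[0.024489530913302117, -0.9996868635114173, 0.00514176996290469], [-0.9960053564999527, -0.024840485661308018, -0.08576875943787876], [0.08586962617275559, -0.0030207937392941328, -0.9963018027215128]], 't': [-0.00935761761429395, 0.49218542453222897, 1.0748863518064324]} [0.39814839 0.00611845 1.11317346]
```

View pics/scene0.png

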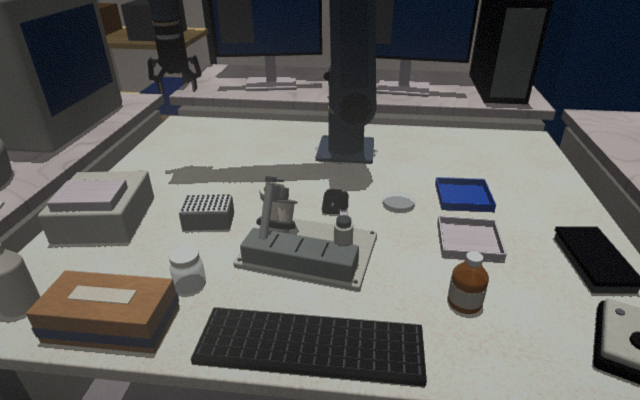

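View pics/top0.png

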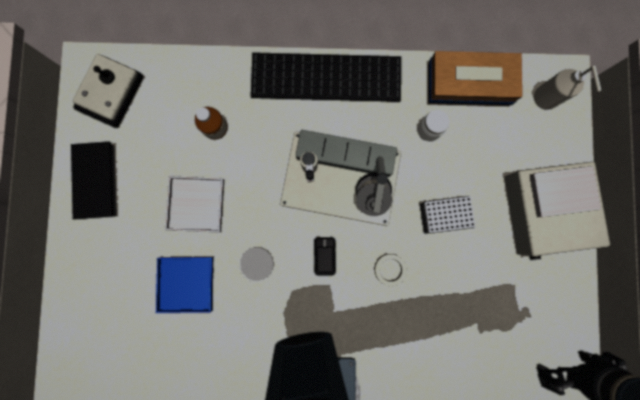

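The scene view shows the stand around (305,250), with the tray at (470,238). In the top view the stand is around (342,178), crank knob (309,157), spool (374,195) and aluminium tray (196,204). The blue tray at (185,284) is the look-alike. I'll zoom in for exact corners.

Run:
```python
import cv2
a=cv2.imread('pics/top0.png')[115:240,270:420]; a=cv2.resize(a,None,fx=5,fy=5,interpolation=cv2.INTER_CUBIC); a=cv2.convertScaleAbs(a,alpha=1.3,beta=10)[:600]
cv2.imwrite('pics/topz.png',a)
b=cv2.imread('pics/scene0.png')[165:290,225:385]; b=cv2.resize(b,None,fx=5,fy=5,interpolation=cv2.INTER_CUBIC)[:600]
cv2.imwrite('pics/scenez.png',b)
```

```text
(no output)
```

View pics/topz.png

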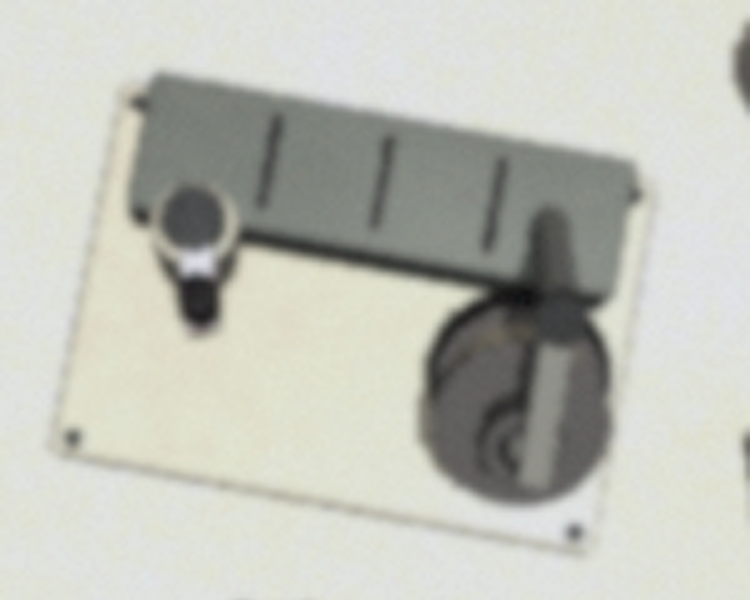

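View pics/scenez.png

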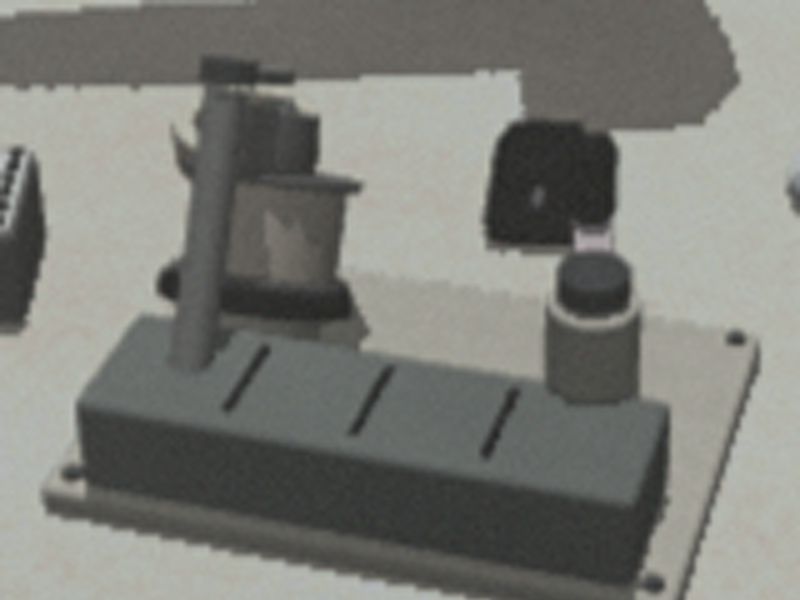

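```bash
cat > h.py <<'E'
import json,numpy as np
from scipy.optimize import least_squares
cal=json.load(open('cal.json'))
def proj(n,X):
    c=cal[n];p=np.atleast_2d(X)@np.array(c['R']).T+c['t']
    return np.c_[c['fx']*p[:,0]/p[:,2]+c['cx'],c['fy']*p[:,1]/p[:,2]+c['cy']]
def ray(n,uv,z):
    c=cal[n];R=np.array(c['R']);C=-R.T@c['t'];d=R.T@[(uv[0]-c['cx'])/c['fx'],(uv[1]-c['cy'])/c['fy'],1]
    return C+d*(z-C[2])/d[2]
def Rz(a): return np.array([[np.cos(a),-np.sin(a),0],[np.sin(a),np.cos(a),0],[0,0,1]])
def sw(p,X): return np.atleast_2d(X)@Rz(p[2]).T+[p[0],p[1],0]
E
python3 - <<'E'
from h import *
T=lambda a:np.array(a)/5+[270,115]-.4
S=lambda a:np.array(a)/5+[225,165]-.4
B=np.array([[-80,150,15],[-80,-150,15],[130,150,15],[130,-150,15]])/1e3
G=np.array([[125,150,65]])/1e3
top=T([[52,452],[588,550],[118,88],[655,195]])
sc=S([[757,345],[45,490],[690,600]]); SB=np.array([[-80,150,15],[130,-150,15],[130,150,15]])/1e3
r1=lambda p:(proj('top',sw(p,B))-top).ravel()
r2=lambda p:(proj('scene',sw(p,SB[:2]))-sc[:2]).ravel()
for f in (r1,lambda p:np.r_[r1(p),r2(p)]):
    s=least_squares(f,[.5,-.05,-.2]);print(s.x,s.fun.round(2))
p=s.x
Tz=lambda X:((proj('top',sw(p,np.array(X)/1e3))-[270,115]+.4)*5).round()
Sz=lambda X:((proj('scene',sw(p,np.array(X)/1e3))-[225,165]+.4)*5).round()
for nm,X in dict(axis143=[40,90,143],axis122=[40,90,122],axis110=[40,90,110],h160=[-5,90,160],h122=[-5,90,122],case=[125,150,65],case2=[50,150,65],seat=[0,-90,55]).items(): print(nm,Tz(X),Sz(X))
u=np.array([-.5,0,.866]);x=np.array([.866,0,.5]);o=np.array([0,-90,55])
for nm,X in dict(tip=o+92*u,posttop=o+75*x+108*u,keepend=o+u*102,necktop=o+85*u).items(): print(nm,X,Tz(X),Sz(X))
for uv in ([168,178],[223,178],[223,230],[167,230]): print(ray('top',uv,.025))
E
```

```text
[ 0.54797782 -0.04107056 -0.16370787] [-1.32  0.91  0.51  2.07  0.45 -0.95  0.38 -2.15]
[ 0.54998115 -0.04047292 -0.16403991] [-1.52  0.15  0.28  1.34  0.27 -1.69  0.18 -2.85  1.14 -3.42 -1.51 -1.61]
axis143 [[188. 209.]] [[595. 224.]]
axis122 [[189. 218.]] [[595. 264.]]
axis110 [[190. 223.]] [[594. 286.]]
h160 [[169. 294.]] [[620. 140.]]
h122 [[172. 307.]] [[618. 211.]]
case [[111.  63.]] [[682. 507.]]
case2 [[ 84. 201.]] [[717. 402.]]
seat [[516. 382.]] [[257. 276.]]
tip [-46.    -90.    134.672] [[520. 454.]] [[281.  91.]]
posttop [ 10.95  -90.    186.028] [[557. 323.]] [[231.  53.]]
keepend [-51.    -90.    143.332] [[521. 463.]] [[284.  71.]]
necktop [-42.5  -90.   128.61] [[520. 448.]] [[279. 105.]]
[0.5606741  0.41952747 0.025     ]
[0.56442093 0.2715184  0.025     ]
[0.42443684 0.26517069 0.025     ]
[0.42076236 0.41422686 0.025     ]
```

```bash
cat > fit.py <<'E'
from h import *
import cv2
from scipy.ndimage import map_coordinates
from scipy.optimize import minimize
def grad(n,f,s):
    g=cv2.GaussianBlur(cv2.imread(f'pics/{f}.png').astype(np.float32),(0,0),s)
    m=np.sqrt((cv2.Sobel(g,cv2.CV_32F,1,0)**2+cv2.Sobel(g,cv2.CV_32F,0,1)**2).sum(2))
    return np.minimum(m,80)
def seg(a,b): t=np.linspace(.03,.97,80)[:,None]; return (1-t)*np.array(a)/1e3+t*np.array(b)/1e3
c=[[-80,-150,15],[-80,150,15],[130,150,15],[130,-150,15]]
base=[seg(c[i],c[(i+1)%4]) for i in range(4)]
case=[seg([125,-130,65],[125,130,65])]
case2=[seg([50,-30,65],[50,60,65])]
P=[.55,-.0405,-.164]
for s in (3,1.5,.8):
    gt,gs=grad('top','top0',s),grad('scene','scene0',s)
    def val(n,g,p,L): return sum(map_coordinates(g,proj(n,sw(p,l)).T[::-1],order=1).mean() for l in L)
    fs={'top':lambda p:-val('top',gt,p,base+case+case2),'scene':lambda p:-val('scene',gs,p,[base[0],base[1],base[2]]+case)}
    fs['both']=lambda p:fs['top'](p)+fs['scene'](p)
    R={}
    for k,f in fs.items():
        r=minimize(f,P,method='Nelder-Mead',options=dict(initial_simplex=[P,np.add(P,[.008,0,0]),np.add(P,[0,.008,0]),np.add(P,[0,0,.03])]));R[k]=r.x;print(s,k,r.x.round(4),round(r.fun,1))
    P=R['both']
# tray
def tf(p,L): return -val('top',gt,p,L)
for w in (145,137):
  h=w/2;q=[[-h,-h,25],[-h,h,25],[h,h,25],[h,-h,25]];L=[seg(q[i],q[(i+1)%4]) for i in range(4)]
  for s in (2,.8):
    gt=grad('top','top0',s);p0=[.4926,.3426,-.03] if s==2 else r.x
    r=minimize(lambda p:tf(p,L),p0,method='Nelder-Mead',options=dict(initial_simplex=[p0,np.add(p0,[.006,0,0]),np.add(p0,[0,.006,0]),np.add(p0,[0,0,.03])]));print(w,s,r.x.round(4),r.fun)
json.dump(list(P),open('P.json','w'))
im=cv2.resize(cv2.imread('pics/top0.png')[115:235,270:420],None,fx=5,fy=5,interpolation=cv2.INTER_CUBIC)
o=np.array([0,-90,55]);u=np.array([-.5,0,.866]);x=np.array([.866,0,.5]);y=np.array([0,1,0]);th=np.linspace(0,2*np.pi,60)[:,None]
circ=lambda z,r:(o+u*z+r*(x*np.cos(th)+y*np.sin(th)))/1e3
ax=np.array([40,90,0])
def cz(cx,z,r): return (np.array([*cx,z])+r*np.c_[np.cos(th),np.sin(th),0*th])/1e3
cur=base+case+case2+[circ(0,48),circ(55,45),circ(85,20),cz((40,90),110,22)]
for a in (0.,.25,.5): cur.append(cz((40-45*np.cos(a),90-45*np.sin(a)),160,11))
sc=cv2.resize(cv2.imread('pics/scene0.png')[165:285,225:385],None,fx=5,fy=5,interpolation=cv2.INTER_CUBIC)
for img,n,off in((im,'top',[270,115]),(sc,'scene',[225,165])):
  for l in cur:
    cv2.polylines(img,[np.int32((proj(n,sw(P,l))-off+.5)*5)],False,(0,0,255),1)
cv2.imwrite('pics/ov.png',cv2.resize(np.hstack([im,sc]),(800,310),interpolation=cv2.INTER_AREA))
cv2.imwrite('pics/ovt.png',im)
E
python3 fit.py
```

```text
3 top [ 0.5484 -0.0367 -0.1466] -343.7
3 scene [ 0.5588 -0.0348 -0.1643] -271.7
3 both [ 0.5496 -0.0349 -0.1521] -574.0
1.5 top [ 0.5564 -0.0386 -0.1642] -407.8
1.5 scene [ 0.5497 -0.0364 -0.168 ] -276.6
1.5 both [ 0.5565 -0.0377 -0.1636] -652.2
0.8 top [ 0.5551 -0.04   -0.166 ] -447.2
0.8 scene [ 0.5572 -0.0375 -0.164 ] -297.9
0.8 both [ 0.5559 -0.039  -0.1644] -733.0
145 2 [ 0.4939  0.3507 -0.0311] -267.8623352050781
145 0.8 [ 0.4925  0.3485 -0.0053] -317.13812255859375
137 2 [ 0.4996  0.3486 -0.0154] -291.7646484375
137 0.8 [0.4968 0.3482 0.016 ] -319.132568359375
```

View pics/ovt.png

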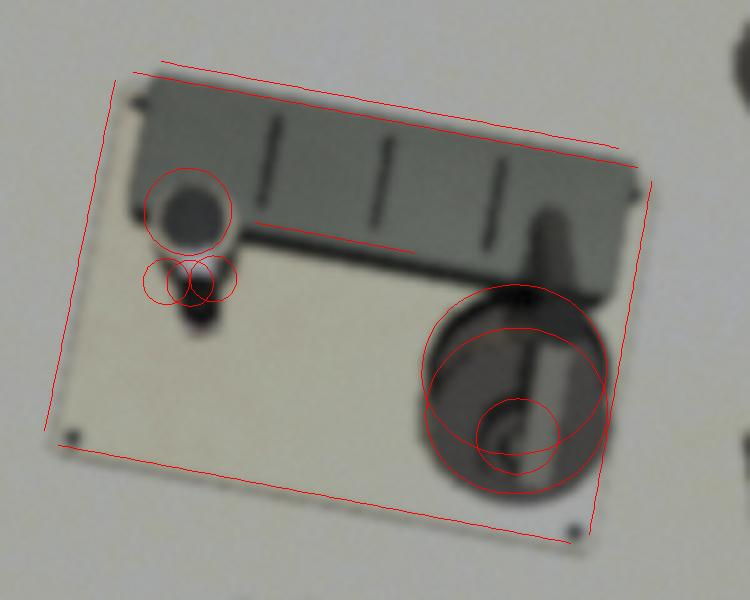

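```bash
python3 - <<'E'
import re
s=open('fit.py').read()
s=s.replace("P=[.55,-.0405,-.164]","P=[.549,-.041,-.164]").replace("for s in (3,1.5,.8):\n    gt,gs","for s in (1.2,.7):\n    gt,gs").replace("base+case+case2),","[base[0],base[1],base[3]]+case+case2),").replace("[.008,0,0]","[.003,0,0]").replace("[0,.008,0]","[0,.003,0]").replace("[0,0,.03])]));R","[0,0,.01])]));R")
# side-by-side: top crop left, scene crop right
s=s.replace("(800,310)","(800,311)")
s+="\ncv2.imwrite('pics/ov2.png',np.vstack([cv2.resize(im[:,:],(625,500))[30:470,:],]) )\nprint('ok')\n"
open('fit.py','w').write(s)
E
python3 fit.py
```

```text
1.2 top [ 0.5465 -0.038  -0.1624] -351.9
1.2 scene [ 0.5499 -0.0365 -0.1666] -278.4
1.2 both [ 0.5477 -0.0369 -0.1652] -603.0
0.7 top [ 0.5464 -0.0385 -0.1625] -367.5
0.7 scene [ 0.5503 -0.0364 -0.1663] -274.3
0.7 both [ 0.5558 -0.0391 -0.165 ] -660.6
145 2 [ 0.4939  0.3507 -0.0311] -267.8623352050781
145 0.8 [ 0.4925  0.3485 -0.0053] -317.13812255859375
137 2 [ 0.4996  0.3486 -0.0154] -291.7646484375
137 0.8 [0.4968 0.3482 0.016 ] -319.132568359375
ok
```

View pics/ov.png

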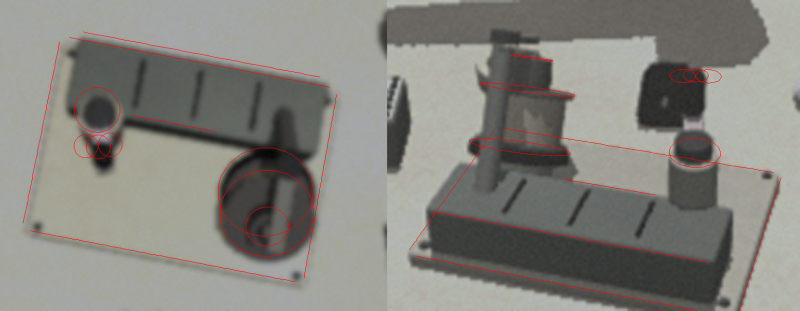

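The overlay shows the model of the stand about 5 mm too far in x in the top view, and a close match in the scene view. I'll use the mean of the two per-camera fits, (0.5485, -0.038, yaw -0.164), and refine it by touch. Next I'll turn the tool while raising it.

Request:
step_arm(deltas=[{"dz": -6, "rz": -10.5}, {"dz": -6, "rz": -10.5}, {"dz": -6, "rz": -10.5}, {"dz": -6, "rz": -10.5}, {"dz": -6, "rz": -10.5}, {"dz": -6, "rz": -10.5}, {"dz": -6, "rz": -10.5}, {"dz": -6, "rz": -10.5}])

```text
validation failed for argument at $.de...
```

Request:
step_arm(deltas=[{"rz": -10.0}, {"rz": -10.0}, {"rz": -10.0}, {"rz": -10.0}, {"rz": -10.0}, {"rz": -10.0}, {"rz": -8.5}, {}])

```text
validation failed for argument at $.de...
```

```bash
cat >> h.py <<'E'
P0=np.array([.5485,-.038,-.164])
def pose():
    from station import robot
    o=robot.get_obs();return o,np.array(o['position']),np.array(o['orientation'])
def delta(target,R,pos): return (R.T@(np.array(target)-pos)*1e3).round(1)
E
python3 - <<'E'
from h import *
import cv2
o,p,R=pose();print(o['time_s'],p,R.round(3).tolist(),np.array(o['joints']).round(2),o['force'])
im=cv2.imread('pics/top0.png');g=im.max(2)
c=g[160:190,297:322];print(c[8:28].tolist())
H=sw(P0,[[.04-.045*np.cos(.27),.09-.045*np.sin(.27),0]])[0];print(H)
print(delta([H[0],H[1],.24],R,p), ray('top',(270+199/5-.4,115+307/5-.4),.135))
E
```

```text
0.1 [ 0.16342961 -0.49832172  0.23020721] [[0.95, 0.312, -0.0], [0.312, -0.95, 0.002], [0.0, -0.002, -1.0]] [-1.38  0.05  0.1   1.62  0.    1.44] [ 1.31055979 -0.27196248  0.2008362 ]
[[163, 163, 163, 156, 135, 100, 65, 63, 90, 128, 150, 153, 151, 155, 149, 124, 85, 60, 56, 84, 123, 152, 162, 165, 165], [163, 164, 163, 160, 148, 118, 80, 59, 75, 106, 122, 115, 114, 121, 124, 106, 79, 59, 66, 98, 133, 156, 163, 163, 164], [164, 165, 165, 163, 157, 137, 103, 74, 64, 70, 77, 68, 61, 70, 75, 77, 67, 64, 82, 117, 146, 160, 163, 163, 164], [164, 165, 164, 165, 161, 150, 129, 93, 61, 41, 35, 29, 29, 29, 37, 47, 57, 78, 112, 139, 155, 162, 163, 164, 164], [165, 164, 165, 164, 163, 161, 147, 118, 75, 40, 24, 22, 24, 23, 27, 33, 58, 100, 133, 154, 161, 164, 164, 163, 164], [165, 163, 164, 164, 164, 163, 155, 129, 88, 44, 26, 24, 25, 27, 28, 34, 66, 115, 148, 161, 163, 165, 163, 163, 165], [164, 164, 164, 164, 165, 164, 156, 135, 93, 48, 27, 23, 25, 25, 29, 33, 68, 120, 152, 162, 164, 166, 165, 165, 166], [163, 164, 166, 163, 166, 163, 159, 142, 100, 56, 29, 27, 27, 28, 29, 34, 66, 119, 151, 16
[... 911 characters left out ...]
64, 164, 164, 164, 162, 156, 154, 151, 153, 157, 162, 163, 163, 163, 165, 165, 165, 165, 166, 164], [165, 165, 164, 164, 165, 164, 164, 165, 163, 165, 165, 162, 163, 164, 164, 165, 165, 165, 165, 165, 165, 165, 164, 165, 164], [164, 166, 164, 164, 165, 163, 164, 166, 165, 165, 165, 164, 165, 165, 164, 165, 165, 163, 165, 164, 165, 167, 163, 166, 164], [164, 164, 165, 164, 163, 163, 166, 165, 165, 163, 166, 166, 164, 163, 166, 165, 164, 164, 164, 165, 166, 166, 165, 165, 164], [165, 165, 164, 164, 164, 163, 165, 165, 164, 165, 164, 164, 164, 163, 165, 164, 165, 164, 164, 165, 164, 164, 164, 165, 166]]
[0.55790978 0.03950068 0.        ]
[ 542.4 -388.2   -8.8] [0.55781644 0.03544075 0.135     ]
```

Request:
step_arm(deltas=[{"dx": 0, "dy": 0, "dz": -6, "rx": 0, "ry": 0, "rz": -10.5}, {"dx": 0, "dy": 0, "dz": -6, "rx": 0, "ry": 0, "rz": -10.5}, {"dx": 0, "dy": 0, "dz": -6, "rx": 0, "ry": 0, "rz": -10.5}, {"dx": 0, "dy": 0, "dz": -6, "rx": 0, "ry": 0, "rz": -10.5}, {"dx": 0, "dy": 0, "dz": -6, "rx": 0, "ry": 0, "rz": -10.5}, {"dx": 0, "dy": 0, "dz": -6, "rx": 0, "ry": 0, "rz": -10.5}, {"dx": 0, "dy": 0, "dz": -6, "rx": 0, "ry": 0, "rz": -10.5}, {"dx": 0, "dy": 0, "dz": -6, "rx": 0, "ry": 0, "rz": -10.5}])

```text
time_s: 1.1
position: [0.1635, -0.4986, 0.2788]
orientation: [[-0.216, 0.976, -0.0], [0.976, 0.216, 0.001], [0.001, -0.0, -1.0]]
force: [-0.0, -0.3, 0.4]
width: 0.0855
grasp_force: 0.0
```

Request:
step_arm(deltas=[{"dx": 0, "dy": 0, "dz": 0, "rx": 0, "ry": 0, "rz": -10}, {"dx": 0, "dy": 0, "dz": 0, "rx": 0, "ry": 0, "rz": -10}, {"dx": 0, "dy": 0, "dz": 0, "rx": 0, "ry": 0, "rz": -10}, {"dx": 0, "dy": 0, "dz": 0, "rx": 0, "ry": 0, "rz": -10}, {"dx": 0, "dy": 0, "dz": 0, "rx": 0, "ry": 0, "rz": -10}, {"dx": 0, "dy": 0, "dz": 0, "rx": 0, "ry": 0, "rz": -10}, {"dx": 0, "dy": 0, "dz": 0, "rx": 0, "ry": 0, "rz": -8.5}, {"dx": 0, "dy": 0, "dz": 0, "rx": 0, "ry": 0, "rz": 0}])

```text
time_s: 2.1
position: [0.1635, -0.4986, 0.2787]
orientation: [[-0.986, 0.164, -0.0], [0.164, 0.986, 0.001], [0.0, 0.001, -1.0]]
force: [0.1, -0.1, -0.3]
width: 0.085
grasp_force: 0.0
```

Run:
```python
from h import *
o,p,R=pose();print(o['time_s'],p,R.round(3).tolist(),np.array(o['joints']).round(2),o['force'])
print(ray('top',(309.3,174.9),.16),delta([.5565,.0355,.25],R,p))
```

```text
2.1 [ 0.16349735 -0.49864773  0.27870681] [[-0.986, 0.164, -0.0], [0.164, 0.986, 0.001], [0.0, 0.001, -1.0]] [-1.38  0.07  0.21  1.72  0.   -1.22] [ 0.11940157 -0.05523381 -0.32958086]
[0.55635913 0.03499926 0.16      ] [-300.   591.4   29.2]
```

Request:
step_arm(deltas=[{"dx": -19, "dy": 37, "dz": 0, "rx": 0, "ry": 0, "rz": 0}, {"dx": -19, "dy": 37, "dz": 0, "rx": 0, "ry": 0, "rz": 0}, {"dx": -19, "dy": 37, "dz": 0, "rx": 0, "ry": 0, "rz": 0}, {"dx": -19, "dy": 37, "dz": 0, "rx": 0, "ry": 0, "rz": 0}, {"dx": -19, "dy": 37, "dz": 0, "rx": 0, "ry": 0, "rz": 0}, {"dx": -19, "dy": 37, "dz": 0, "rx": 0, "ry": 0, "rz": 0}, {"dx": -19, "dy": 37, "dz": 0, "rx": 0, "ry": 0, "rz": 0}, {"dx": -19, "dy": 37, "dz": 0, "rx": 0, "ry": 0, "rz": 0}])

```text
time_s: 3.1
position: [0.3622, -0.2303, 0.2791]
orientation: [[-0.986, 0.165, 0.0], [0.165, 0.986, 0.0], [0.0, 0.0, -1.0]]
force: [0.1, -0.9, -0.2]
width: 0.0855
grasp_force: 0.0
```

Request:
step_arm(deltas=[{"dx": -19, "dy": 37, "dz": 0, "rx": 0, "ry": 0, "rz": 0}, {"dx": -19, "dy": 37, "dz": 0, "rx": 0, "ry": 0, "rz": 0}, {"dx": -19, "dy": 37, "dz": 0, "rx": 0, "ry": 0, "rz": 0}, {"dx": -19, "dy": 37, "dz": 0, "rx": 0, "ry": 0, "rz": 0}, {"dx": -19, "dy": 37, "dz": 0, "rx": 0, "ry": 0, "rz": 0}, {"dx": -19, "dy": 37, "dz": 0, "rx": 0, "ry": 0, "rz": 0}, {"dx": -19, "dy": 37, "dz": 0, "rx": 0, "ry": 0, "rz": 0}, {"dx": 0, "dy": 0, "dz": 0, "rx": 0, "ry": 0, "rz": 0}])

```text
time_s: 4.1
position: [0.5357, 0.0046, 0.2781]
orientation: [[-0.987, 0.161, -0.002], [0.161, 0.987, 0.001], [0.002, 0.0, -1.0]]
force: [-0.6, -0.1, 0.4]
width: 0.0855
grasp_force: 0.0
```

Run:
```python
from h import *
o,p,R=pose();print(o['time_s'],p,R.round(3).tolist(),np.array(o['joints']).round(2),o['force'])
print(delta([.5565,.0353,.128],R,p))
```

```text
4.1 [0.53568061 0.00458887 0.27810723] [[-0.987, 0.161, -0.002], [0.161, 0.987, 0.001], [0.002, 0.0, -1.0]] [-0.12  0.1   0.24  1.72  0.    0.04] [-0.56261263 -0.10378885  0.40329601]
[-15.9  33.6 150.1]
```

Request:
step_arm(deltas=[{"dx": -15, "dy": 36, "dz": 20, "rx": 0, "ry": 0, "rz": 0}, {"dx": 0, "dy": 0, "dz": 30, "rx": 0, "ry": 0, "rz": 0}, {"dx": 0, "dy": 0, "dz": 30, "rx": 0, "ry": 0, "rz": 0}, {"dx": 0, "dy": 0, "dz": 20, "rx": 0, "ry": 0, "rz": 0}, {"dx": 0, "dy": 0, "dz": 20, "rx": 0, "ry": 0, "rz": 0}, {"dx": 0, "dy": 0, "dz": 15, "rx": 0, "ry": 0, "rz": 0}, {"dx": 0, "dy": 0, "dz": 14, "rx": 0, "ry": 0, "rz": 0}, {"dx": 0, "dy": 0, "dz": 0, "rx": 0, "ry": 0, "rz": 0}])

```text
time_s: 5.1
position: [0.5546, 0.0353, 0.129]
orientation: [[-0.987, 0.163, -0.003], [0.163, 0.987, 0.0], [0.002, -0.0, -1.0]]
force: [-0.3, 0.1, -0.2]
width: 0.0852
grasp_force: 0.0
```

Run:
```python
from h import *
import cv2
from station import robot
o,p,R=pose();print(p,o['force'])
t=robot.capture('top')['frame'][:,:,::-1][120:240,260:420];s=robot.capture('scene')['frame'][:,:,::-1][150:270,260:420]
f=lambda a:cv2.resize(a,None,fx=2.5,fy=2.5,interpolation=cv2.INTER_CUBIC)
cv2.imwrite('pics/g1.png',np.hstack([f(t),f(s)]))
```

```text
[0.55457561 0.03534474 0.12899163] [-0.29117459  0.0786499  -0.16036527]
```

View pics/g1.png

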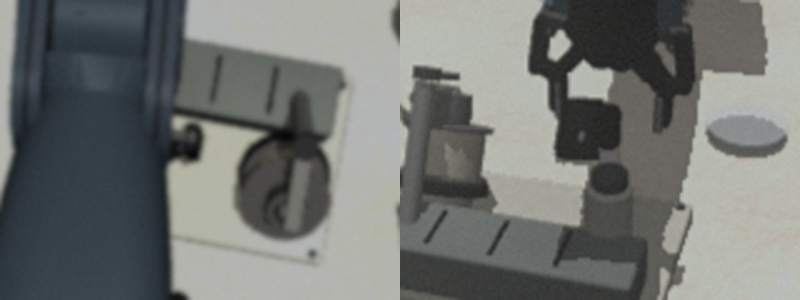

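The scene crop shows the fingers at (555,105) and (660,120), straddling the handle, which sits in front of the mouse at about (610,120). That is centred, so I'll close.

Request:
step_arm(deltas=[{"dx": 0, "dy": 0, "dz": 0, "rx": 0, "ry": 0, "rz": 0}, {"dx": 0, "dy": 0, "dz": 0, "rx": 0, "ry": 0, "rz": 0}, {"dx": 0, "dy": 0, "dz": 0, "rx": 0, "ry": 0, "rz": 0}, {"dx": 0, "dy": 0, "dz": 0, "rx": 0, "ry": 0, "rz": 0}, {"dx": 0, "dy": 0, "dz": 0, "rx": 0, "ry": 0, "rz": 0}, {"dx": 0, "dy": 0, "dz": 0, "rx": 0, "ry": 0, "rz": 0}], grip=1)

```text
time_s: 5.95
position: [0.5557, 0.0356, 0.1308]
orientation: [[-0.987, 0.162, 0.001], [0.162, 0.987, 0.0], [-0.001, 0.0, -1.0]]
force: [-0.3, 0.6, 2.1]
width: 0.0204
grasp_force: 58.7
```

Run:
```python
from h import *
o,p,R=pose();print(p,o['force'],o['wrist_torque'],o['width'],o['grasp_force'])
A=sw(P0,[.04,.09,0])[0];d=(Rz(.164)@(p-A));print(A,d,np.arctan2(-d[1],-d[0]),np.hypot(d[0],d[1]))
```

```text
[0.55574068 0.03557179 0.13075236] [-0.29362468  0.64531163  2.06391502] [0.02518134 0.05055892 0.02347065] 0.020439385318716998 58.65159451961517
[0.60265721 0.04426176 0.        ] [-0.04486823 -0.01623323  0.13075236] 0.34714635343529665 0.04771452486444126
```

Run:
```python
import numpy as np
a=.35+.25*np.arange(27)
for i in range(26): print(round(a[i+1],2),(45*(np.cos(a[i+1])-np.cos(a[i]))).round(1),(45*(np.sin(a[i])-np.sin(a[i+1]))).round(1))
```

```text
0.6 -5.1 -10.0
0.85 -7.4 -8.4
1.1 -9.3 -6.3
1.35 -10.6 -3.8
1.6 -11.2 -1.1
1.85 -11.1 1.7
2.1 -10.3 4.4
2.35 -8.9 6.8
2.6 -6.9 8.8
2.85 -4.5 10.3
3.1 -1.9 11.1
3.35 0.9 11.2
3.6 3.7 10.6
3.85 6.2 9.4
4.1 8.3 7.5
4.35 9.9 5.3
4.6 10.9 2.6
4.85 11.2 -0.1
5.1 10.8 -2.9
5.35 9.8 -5.5
5.6 8.1 -7.8
5.85 5.9 -9.5
6.1 3.4 -10.7
6.35 0.7 -11.2
6.6 -2.1 -11.0
6.85 -4.8 -10.1
```

Request:
step_arm(deltas=[{"dx": -5.1, "dy": -10, "dz": 0, "rx": 0, "ry": 0, "rz": 0}, {"dx": -7.4, "dy": -8.4, "dz": 0, "rx": 0, "ry": 0, "rz": 0}, {"dx": -9.3, "dy": -6.3, "dz": 0, "rx": 0, "ry": 0, "rz": 0}, {"dx": 0, "dy": 0, "dz": 0, "rx": 0, "ry": 0, "rz": 0}])

```text
time_s: 6.45
position: [0.5736, 0.0044, 0.1308]
orientation: [[-0.986, 0.165, 0.0], [0.165, 0.986, -0.005], [-0.001, -0.005, -1.0]]
force: [-2.5, -4.8, 5.1]
width: 0.0206
grasp_force: 58.9
```

Request:
step_arm(deltas=[{"dx": -10.6, "dy": -3.8, "dz": 0, "rx": 0, "ry": 0, "rz": 0}, {"dx": -11.2, "dy": -1.1, "dz": 0, "rx": 0, "ry": 0, "rz": 0}, {"dx": 0, "dy": 0, "dz": 0, "rx": 0, "ry": 0, "rz": 0}])

```text
time_s: 6.82
position: [0.5954, -0.0042, 0.1308]
orientation: [[-0.986, 0.165, 0.002], [0.165, 0.986, -0.006], [-0.003, -0.005, -1.0]]
force: [-0.1, -5.3, 3.2]
width: 0.0205
grasp_force: 58.9
```

Request:
step_arm(deltas=[{"dx": -11.1, "dy": 1.2, "dz": 0, "rx": 0, "ry": 0, "rz": 0}, {"dx": -10.3, "dy": 4, "dz": 0, "rx": 0, "ry": 0, "rz": 0}, {"dx": -8.9, "dy": 6.8, "dz": 0, "rx": 0, "ry": 0, "rz": 0}, {"dx": -6.9, "dy": 8.8, "dz": 0, "rx": 0, "ry": 0, "rz": 0}, {"dx": -4.5, "dy": 10.3, "dz": 0, "rx": 0, "ry": 0, "rz": 0}, {"dx": -1.9, "dy": 11.1, "dz": 0, "rx": 0, "ry": 0, "rz": 0}, {"dx": 0, "dy": 0, "dz": 0, "rx": 0, "ry": 0, "rz": 0}])

```text
time_s: 7.7
position: [0.6452, 0.0361, 0.1308]
orientation: [[-0.987, 0.16, 0.003], [0.16, 0.987, 0.003], [-0.003, 0.003, -1.0]]
force: [7.3, 1.7, 4.4]
width: 0.0206
grasp_force: 58.7
```

Request:
step_arm(deltas=[{"dx": 0.9, "dy": 11.2, "dz": 0, "rx": 0, "ry": 0, "rz": 0}, {"dx": 3.7, "dy": 10.6, "dz": 0, "rx": 0, "ry": 0, "rz": 0}, {"dx": 6.2, "dy": 9.4, "dz": 0, "rx": 0, "ry": 0, "rz": 0}, {"dx": 0, "dy": 0, "dz": 0, "rx": 0, "ry": 0, "rz": 0}])

```text
time_s: 8.2
position: [0.6358, 0.0682, 0.1307]
orientation: [[-0.987, 0.161, -0.003], [0.161, 0.987, 0.002], [0.004, 0.001, -1.0]]
force: [-0.9, 0.3, 6.9]
width: 0.0203
grasp_force: 59.1
```

Request:
step_arm(deltas=[{"dx": 8.3, "dy": 7.5, "dz": 0, "rx": 0, "ry": 0, "rz": 0}, {"dx": 9.9, "dy": 5.3, "dz": 0, "rx": 0, "ry": 0, "rz": 0}, {"dx": 10.9, "dy": 2.6, "dz": 0, "rx": 0, "ry": 0, "rz": 0}, {"dx": 11.2, "dy": -0.1, "dz": 0, "rx": 0, "ry": 0, "rz": 0}, {"dx": 0, "dy": 0, "dz": 0, "rx": 0, "ry": 0, "rz": 0}])

```text
time_s: 8.82
position: [0.5986, 0.0856, 0.1306]
orientation: [[-0.987, 0.164, -0.003], [0.164, 0.987, -0.006], [0.002, -0.007, -1.0]]
force: [-0.5, -7.4, 5.7]
width: 0.0204
grasp_force: 59.3
```

Request:
step_arm(deltas=[{"dx": 10.8, "dy": -2.9, "dz": 0, "rx": 0, "ry": 0, "rz": 0}, {"dx": 9.8, "dy": -5.5, "dz": 0, "rx": 0, "ry": 0, "rz": 0}, {"dx": 8.1, "dy": -7.8, "dz": 0, "rx": 0, "ry": 0, "rz": 0}, {"dx": 5.9, "dy": -9.5, "dz": 0, "rx": 0, "ry": 0, "rz": 0}, {"dx": 0, "dy": 0, "dz": 0, "rx": 0, "ry": 0, "rz": 0}])

```text
time_s: 9.45
position: [0.5635, 0.0664, 0.1307]
orientation: [[-0.986, 0.164, 0.003], [0.164, 0.986, -0.004], [-0.004, -0.003, -1.0]]
force: [6.4, -5.7, 1.3]
width: 0.0206
grasp_force: 59.0
```

Run:
```python
from h import *
o,p,R=pose();print(p,o['force'])
X=np.array([[.5557,.0356],[.5736,.0044],[.5954,-.0042],[.6452,.0361],[.6358,.0682],p[:2]])
s=least_squares(lambda q:np.hypot(*(X-q).T)-.045,[.603,.044]);print(s.x,s.fun*1e3)
for x in X: d=Rz(.164)[:2,:2]@(x-s.x);print(np.arctan2(-d[1],-d[0]))
```

```text
[0.56350392 0.06638157 0.13066612] [ 6.4345101  -5.71195221  1.31411955]
[0.60038877 0.04052959] [-0.04015973 -0.02239047  0.00693001  0.02962711 -0.05996437  0.04239733]
0.2738650988647811
1.0967809430005764
1.6237235324230406
-3.07612248663048
-2.3142951048630045
-0.44731875779481434
```

Request:
step_arm(deltas=[{"dx": 3.4, "dy": -10.7, "dz": 0, "rx": 0, "ry": 0, "rz": 0}, {"dx": 0.7, "dy": -11.2, "dz": 0, "rx": 0, "ry": 0, "rz": 0}, {"dx": -2.1, "dy": -11, "dz": 0, "rx": 0, "ry": 0, "rz": 0}, {"dx": -4.8, "dy": -10.1, "dz": 0, "rx": 0, "ry": 0, "rz": 0}, {"dx": -2.2, "dy": -3, "dz": 0, "rx": 0, "ry": 0, "rz": 0}, {"dx": -1.8, "dy": -2.4, "dz": 0, "rx": 0, "ry": 0, "rz": 0}, {"dx": 0, "dy": 0, "dz": 0, "rx": 0, "ry": 0, "rz": 0}])

```text
time_s: 10.32
position: [0.56, 0.0205, 0.1306]
orientation: [[-0.987, 0.162, -0.003], [0.162, 0.987, 0.003], [0.003, 0.002, -1.0]]
force: [-0.5, 2.6, 6.6]
width: 0.0206
grasp_force: 59.4
```

Run:
```python
from h import *
o,p,R=pose();print(p,o['force'])
d=Rz(.164)[:2,:2]@(p[:2]-[.6004,.0405]);print(np.arctan2(-d[1],-d[0])+2*np.pi)
```

```text
[0.55996093 0.02052388 0.13063159] [-0.54394116  2.61204199  6.62293042]
6.906005838775617
```

Request:
step_arm(deltas=[{"dx": -2, "dy": -2.5, "dz": 0, "rx": 0, "ry": 0, "rz": 0}, {"dx": -1, "dy": -1.5, "dz": 0, "rx": 0, "ry": 0, "rz": 0}, {"dx": 0, "dy": 0, "dz": 0, "rx": 0, "ry": 0, "rz": 0}])

```text
time_s: 10.7
position: [0.5601, 0.0201, 0.1306]
orientation: [[-0.987, 0.159, -0.007], [0.159, 0.987, 0.011], [0.008, 0.009, -1.0]]
force: [-5.0, 10.6, 10.4]
width: 0.0206
grasp_force: 59.9
```

Run:
```python
from h import *
o,p,R=pose();print(p,o['force'])
d=Rz(.164)[:2,:2]@(p[:2]-[.6004,.0405]);print(np.arctan2(-d[1],-d[0])+2*np.pi)
```

```text
[0.56010895 0.02006743 0.13058919] [-4.95705941 10.55451423 10.40499486]
6.916516084642283
```

Request:
step_arm(deltas=[{"dx": 4, "dy": 5, "dz": 0, "rx": 0, "ry": 0, "rz": 0}, {"dx": 0, "dy": 0, "dz": 0, "rx": 0, "ry": 0, "rz": 0}])

```text
time_s: 10.95
position: [0.5594, 0.0218, 0.1307]
orientation: [[-0.987, 0.161, -0.002], [0.161, 0.987, 0.002], [0.002, 0.001, -1.0]]
force: [0.7, 1.8, 5.8]
width: 0.0205
grasp_force: 59.4
```

Request:
step_arm(deltas=[{"dx": 0, "dy": 0, "dz": 0, "rx": 0, "ry": 0, "rz": 0}, {"dx": 0, "dy": 0, "dz": 0, "rx": 0, "ry": 0, "rz": 0}, {"dx": 0, "dy": 0, "dz": 0, "rx": 0, "ry": 0, "rz": 0}, {"dx": 0, "dy": 0, "dz": 0, "rx": 0, "ry": 0, "rz": 0}], grip=-1)

```text
time_s: 11.45
position: [0.56, 0.0204, 0.1297]
orientation: [[-0.987, 0.163, -0.002], [0.163, 0.987, 0.0], [0.002, -0.0, -1.0]]
force: [-0.5, -0.3, 0.0]
width: 0.0855
grasp_force: 0.0
```

Request:
step_arm(deltas=[{"dx": 0, "dy": 0, "dz": -10, "rx": 0, "ry": 0, "rz": 0}, {"dx": 0, "dy": 0, "dz": -20, "rx": 0, "ry": 0, "rz": 0}, {"dx": 0, "dy": 0, "dz": -40, "rx": 0, "ry": 0, "rz": 0}, {"dx": 0, "dy": 0, "dz": -40, "rx": 0, "ry": 0, "rz": 0}, {"dx": 20, "dy": 0, "dz": -40, "rx": 0, "ry": 0, "rz": 0}, {"dx": 50, "dy": 0, "dz": 0, "rx": 0, "ry": 0, "rz": 0}, {"dx": 50, "dy": 0, "dz": 0, "rx": 0, "ry": 0, "rz": 0}, {"dx": 0, "dy": 0, "dz": 0, "rx": 0, "ry": 0, "rz": 0}])

```text
time_s: 12.45
position: [0.4393, 0.0406, 0.2816]
orientation: [[-0.987, 0.162, 0.001], [0.162, 0.987, 0.0], [-0.001, 0.0, -1.0]]
force: [1.3, 0.9, 0.3]
width: 0.0854
grasp_force: 0.0
```

Run:
```python
from h import *
import cv2
from station import robot
o,p,R=pose();print(p,R.round(3).tolist(),o['force'],o['width'])
t=robot.capture('top')['frame'][:,:,::-1][120:240,260:420];s=robot.capture('scene')['frame'][:,:,::-1]
cv2.imwrite('pics/t2.png',robot.capture('top')['frame'][:,:,::-1])
cv2.imwrite('pics/s2.png',s)
f=lambda a:cv2.resize(a,None,fx=2.5,fy=2.5,interpolation=cv2.INTER_CUBIC)
cv2.imwrite('pics/g2.png',np.hstack([f(t),f(s[150:270,240:400])]))
P=[.547,-.0415,-.164]
u=np.array([-.5,0,.866]);orig=np.array([0,-.09,.055])
# grasp pt at z=72mm -> TCP at z=53 mm ; pre-grasp 100 mm back
Rs=np.array([[-.866,0,.5],[0,1,0],[-.5,0,-.866]])
print('Rtool',(Rz(-.164)@Rs).round(3).tolist())
for z in (54,160,220): X=sw(P,orig+u*z/1e3)[0];print(z,X,delta(X,R,p))
```

```text
[0.43932236 0.04064752 0.28163067] [[-0.987, 0.162, 0.001], [0.162, 0.987, 0.0], [-0.001, 0.0, -1.0]] [1.33506941 0.9047852  0.2978803 ] 0.08543191336625235
Rtool [[-0.854, 0.163, 0.493], [0.141, 0.987, -0.082], [-0.5, 0.0, -0.866]]
54 [ 0.50566836 -0.12588421  0.101764  ] [ -92.2 -153.7  179.9]
160 [ 0.45337951 -0.11723112  0.19356   ] [ -39.3 -153.6   88.1]
220 [ 0.42378204 -0.11233315  0.24552   ] [  -9.3 -153.5   36.1]
```

View pics/g2.png

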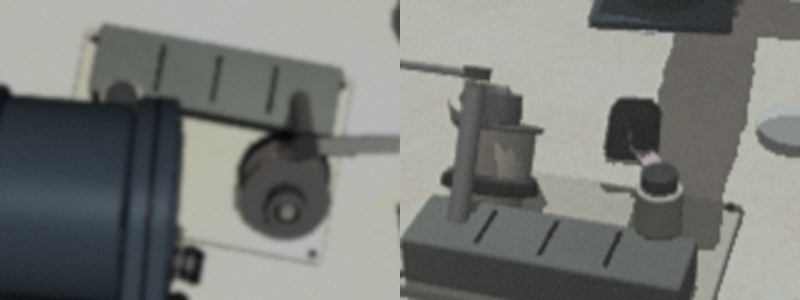

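The keeper now points aside, towards (460,68) in the scene crop. In the top crop the neck and spindle tip are exposed at about (288,209). I'll check the spool's position against the model.

Run:
```python
from h import *
import cv2
P=[.547,-.0415,-.164]
u=np.array([-.5,0,.866]);o=np.array([0,-.09,.055])
for z in (55,85,92): print(z,proj('top',sw(P,o+u*z/1e3)),proj('scene',sw(P,o+u*z/1e3)))
im=cv2.imread('pics/t2.png');c=cv2.resize(im[190:216,360:390],None,fx=8,fy=8,interpolation=cv2.INTER_CUBIC)
f=cv2.imread('pics/t2.png').max(2);print('cols362-388');
for r in range(194,214): print(r,f[r,362:389].tolist())
```

```text
55 [[373.70470622 200.57537537]] [[278.6746708  197.08868792]]
85 [[374.02495871 205.51424431]] [[280.25637891 185.01186341]]
92 [[374.10223115 206.70592427]] [[280.62611094 182.18884645]]
cols362-388
194 [75, 75, 74, 76, 75, 71, 66, 59, 52, 48, 44, 42, 43, 47, 49, 53, 56, 64, 68, 72, 74, 74, 76, 77, 75, 76, 76]
195 [74, 76, 74, 74, 73, 66, 56, 46, 41, 38, 39, 41, 40, 43, 44, 46, 48, 55, 63, 70, 73, 76, 76, 74, 75, 76, 76]
196 [74, 74, 75, 74, 68, 56, 44, 34, 35, 37, 44, 43, 45, 47, 47, 45, 45, 47, 54, 63, 72, 75, 75, 76, 75, 77, 76]
197 [77, 76, 75, 72, 61, 46, 35, 33, 41, 46, 51, 56, 59, 59, 61, 55, 49, 48, 49, 58, 69, 74, 75, 75, 76, 75, 76]
198 [75, 75, 74, 69, 56, 38, 34, 42, 51, 60, 67, 70, 72, 74, 70, 66, 60, 54, 49, 55, 64, 70, 75, 76, 76, 76, 78]
199 [74, 74, 74, 68, 51, 38, 42, 54, 63, 70, 71, 74, 75, 74, 76, 73, 70, 65, 57, 54, 61, 71, 73, 75, 75, 75, 76]
200 [75, 75, 72, 61, 48, 43, 53, 65, 70, 69, 69, 72, 74, 75, 73, 73, 73, 70, 64, 59, 64, 71, 73, 76, 75, 76, 76]
201 [75, 75, 70, 59, 46, 49, 61, 69, 65, 64, 65, 71, 79, 80, 78, 71, 69, 70, 69, 63, 65, 71, 75, 75, 76, 76,
[... 700 characters left out ...]
73, 75, 72, 65, 56, 60, 68, 70, 65, 59, 56, 58, 62, 63, 60, 55, 58, 66, 72, 74, 74, 73, 74, 76, 77, 86, 107]
209 [77, 74, 75, 71, 64, 64, 67, 70, 71, 68, 64, 62, 59, 61, 59, 62, 69, 72, 73, 74, 76, 75, 74, 77, 85, 105, 132]
210 [80, 76, 77, 72, 72, 70, 68, 71, 73, 71, 71, 74, 71, 73, 70, 71, 73, 74, 75, 76, 76, 76, 77, 85, 105, 133, 158]
211 [92, 85, 78, 77, 73, 74, 73, 71, 72, 72, 74, 74, 74, 75, 74, 72, 72, 75, 74, 76, 76, 79, 84, 105, 133, 159, 173]
212 [125, 111, 94, 83, 79, 76, 77, 76, 73, 74, 74, 73, 73, 72, 74, 75, 75, 74, 76, 77, 81, 91, 106, 133, 158, 176, 179]
213 [161, 148, 126, 109, 92, 86, 81, 78, 78, 74, 74, 74, 74, 74, 76, 75, 78, 79, 84, 90, 104, 121, 140, 159, 173, 181, 181]
```

Request:
step_arm(deltas=[{"dx": 0, "dy": -15, "dz": 0, "rx": 0, "ry": -10, "rz": 0}, {"dx": 0, "dy": -40, "dz": 0, "rx": 0, "ry": -10, "rz": 0}, {"dx": 0, "dy": -40, "dz": 0, "rx": 0, "ry": -10, "rz": 0}, {"dx": 0, "dy": -40, "dz": 0, "rx": 0, "ry": 0, "rz": 0}, {"dx": 0, "dy": -18, "dz": 0, "rx": 0, "ry": 0, "rz": 0}, {"dx": 0, "dy": 0, "dz": 0, "rx": 0, "ry": 0, "rz": 0}, {"dx": 0, "dy": 0, "dz": 0, "rx": 0, "ry": 0, "rz": 0}])

```text
time_s: 13.48
position: [0.4177, -0.1109, 0.2808]
orientation: [[-0.855, 0.162, 0.493], [0.141, 0.987, -0.081], [-0.5, 0.0, -0.866]]
force: [0.6, -0.2, -0.2]
width: 0.0853
grasp_force: 0.0
```

Run:
```python
from h import *
o,p,R=pose();print(p,R.round(3).tolist(),np.array(o['joints']).round(2),o['force'])
P=[.550,-.0418,-.164]
u=np.array([-.5,0,.866]);orig=np.array([0,-.09,.055])
T=Rz(-.164)@np.array([[-.866,0,.5],[0,1,0],[-.5,0,-.866]])
from scipy.spatial.transform import Rotation as Ro
print('roterr deg',np.degrees(Ro.from_matrix(R.T@T).as_rotvec()).round(2))
for z in (54,140,200): X=sw(P,orig+u*z/1e3)[0];print(z,X,delta(X,R,p))
```

```text
[ 0.41773743 -0.11092669  0.28077108] [[-0.855, 0.162, 0.493], [0.141, 0.987, -0.081], [-0.5, 0.0, -0.866]] [-0.56 -0.76 -0.51  1.34  0.19 -0.35] [ 0.60107392 -0.2354637  -0.21217493]
roterr deg [ 0.05 -0.02  0.03]
54 [ 0.50866836 -0.12618421  0.101764  ] [  9.6  -0.4 201.1]
140 [ 0.46624533 -0.11916378  0.17624   ] [  9.6  -0.3 115.1]
200 [ 0.43664786 -0.11426581  0.2282    ] [ 9.6 -0.2 55.1]
```

Request:
step_arm(deltas=[{"dx": 9.6, "dy": -0.3, "dz": 25, "rx": 0, "ry": 0, "rz": 0}, {"dx": 0, "dy": 0, "dz": 30, "rx": 0, "ry": 0, "rz": 0}, {"dx": 0, "dy": 0, "dz": 30, "rx": 0, "ry": 0, "rz": 0}, {"dx": 0, "dy": 0, "dz": 25, "rx": 0, "ry": 0, "rz": 0}, {"dx": 0, "dy": 0, "dz": 10, "rx": 0, "ry": 0, "rz": 0}, {"dx": 0, "dy": 0, "dz": 0, "rx": 0, "ry": 0, "rz": 0}])

```text
time_s: 14.22
position: [0.4682, -0.1187, 0.1709]
orientation: [[-0.856, 0.161, 0.492], [0.14, 0.987, -0.08], [-0.498, 0.001, -0.867]]
force: [0.4, 0.1, 0.3]
width: 0.0852
grasp_force: 0.0
```

Request:
step_arm(deltas=[{"dx": 0, "dy": 0, "dz": 15, "rx": 0, "ry": 0, "rz": 0}, {"dx": 0, "dy": 0, "dz": 15, "rx": 0, "ry": 0, "rz": 0}, {"dx": 0, "dy": 0, "dz": 15, "rx": 0, "ry": 0, "rz": 0}, {"dx": 0, "dy": 0, "dz": 15, "rx": 0, "ry": 0, "rz": 0}, {"dx": 0, "dy": 0, "dz": 10, "rx": 0, "ry": 0, "rz": 0}, {"dx": 0, "dy": 0, "dz": 6, "rx": 0, "ry": 0, "rz": 0}, {"dx": 0, "dy": 0, "dz": 0, "rx": 0, "ry": 0, "rz": 0}])

```text
time_s: 15.1
position: [0.5057, -0.1257, 0.1058]
orientation: [[-0.855, 0.162, 0.493], [0.141, 0.987, -0.081], [-0.5, 0.0, -0.866]]
force: [-0.6, 0.2, 0.7]
width: 0.0853
grasp_force: 0.0
```

Run:
```python
from h import *
import cv2
from station import robot
o,p,R=pose();print(p,R.round(3).tolist(),o['force'],o['width'])
P=[.550,-.0418,-.164];u=np.array([-.5,0,.866]);orig=np.array([0,-.09,.055])
for z in (54,60,65): print(z,delta(sw(P,orig+u*z/1e3)[0],R,p))
s=robot.capture('scene')['frame'][:,:,::-1][130:270,240:400]
cv2.imwrite('pics/g3.png',cv2.resize(s,None,fx=4,fy=4,interpolation=cv2.INTER_CUBIC))
```

```text
[ 0.50569986 -0.12573952  0.10580134] [[-0.855, 0.162, 0.493], [0.141, 0.987, -0.081], [-0.5, 0.0, -0.866]] [-0.56470453  0.15554471  0.72632556] 0.08527229175132867
54 [-0.6  0.   5. ]
60 [-0.6  0.  -1. ]
65 [-0.6  0.  -6. ]
```

View pics/g3.png

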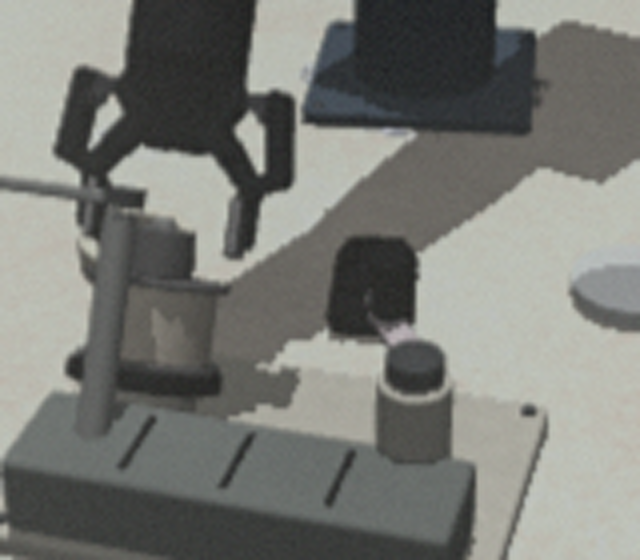

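The scene crop shows the fingers at (90,210) and (240,235) on either side of the neck (130–195, 215–285), clear of the post and keeper. I'll close here.

Request:
step_arm(deltas=[{"dx": 0, "dy": 0, "dz": 0, "rx": 0, "ry": 0, "rz": 0}, {"dx": 0, "dy": 0, "dz": 0, "rx": 0, "ry": 0, "rz": 0}, {"dx": 0, "dy": 0, "dz": 0, "rx": 0, "ry": 0, "rz": 0}, {"dx": 0, "dy": 0, "dz": 0, "rx": 0, "ry": 0, "rz": 0}, {"dx": 0, "dy": 0, "dz": 0, "rx": 0, "ry": 0, "rz": 0}, {"dx": 0, "dy": 0, "dz": 0, "rx": 0, "ry": 0, "rz": 0}], grip=1)

```text
time_s: 15.9
position: [0.5057, -0.1261, 0.1065]
orientation: [[-0.854, 0.163, 0.494], [0.141, 0.987, -0.082], [-0.5, -0.001, -0.866]]
force: [-5.2, -1.2, 5.0]
width: 0.0386
grasp_force: 59.9
```

Request:
step_arm(deltas=[{"dx": 0, "dy": 0, "dz": -4, "rx": 0, "ry": 0, "rz": 0}, {"dx": 0, "dy": 0, "dz": -4, "rx": 0, "ry": 0, "rz": 0}, {"dx": 0, "dy": 0, "dz": 0, "rx": 0, "ry": 0, "rz": 0}])

```text
time_s: 16.27
position: [0.5018, -0.1251, 0.1131]
orientation: [[-0.854, 0.162, 0.494], [0.141, 0.987, -0.081], [-0.5, 0.0, -0.866]]
force: [1.1, -0.4, -0.1]
width: 0.0388
grasp_force: 60.8
```

Request:
step_arm(deltas=[{"dx": 0, "dy": 0, "dz": -8, "rx": 0, "ry": 0, "rz": 0}, {"dx": 0, "dy": 0, "dz": -8, "rx": 0, "ry": 0, "rz": 0}, {"dx": 0, "dy": 0, "dz": -8, "rx": 0, "ry": 0, "rz": 0}, {"dx": 0, "dy": 0, "dz": -8, "rx": 0, "ry": 0, "rz": 0}, {"dx": 0, "dy": 0, "dz": 0, "rx": 0, "ry": 0, "rz": 0}])

```text
time_s: 16.9
position: [0.4856, -0.1226, 0.1411]
orientation: [[-0.854, 0.163, 0.493], [0.141, 0.987, -0.082], [-0.5, -0.0, -0.866]]
force: [1.8, -0.1, -0.6]
width: 0.0386
grasp_force: 61.7
```

Request:
step_arm(deltas=[{"dx": 0, "dy": 0, "dz": -8, "rx": 0, "ry": 0, "rz": 0}, {"dx": 0, "dy": 0, "dz": -8, "rx": 0, "ry": 0, "rz": 0}, {"dx": 0, "dy": 0, "dz": -8, "rx": 0, "ry": 0, "rz": 0}, {"dx": 0, "dy": 0, "dz": -8, "rx": 0, "ry": 0, "rz": 0}, {"dx": 0, "dy": 0, "dz": -8, "rx": 0, "ry": 0, "rz": 0}, {"dx": 0, "dy": 0, "dz": -8, "rx": 0, "ry": 0, "rz": 0}, {"dx": 0, "dy": 0, "dz": 0, "rx": 0, "ry": 0, "rz": 0}])

```text
time_s: 17.77
position: [0.4616, -0.1186, 0.1821]
orientation: [[-0.855, 0.163, 0.492], [0.141, 0.987, -0.081], [-0.499, -0.0, -0.867]]
force: [-0.0, 0.2, -2.2]
width: 0.0384
grasp_force: 61.6
```

Request:
step_arm(deltas=[{"dx": 0, "dy": 0, "dz": -10, "rx": 0, "ry": 0, "rz": 0}, {"dx": 0, "dy": 0, "dz": -10, "rx": 0, "ry": 0, "rz": 0}, {"dx": 0, "dy": 0, "dz": -10, "rx": 0, "ry": 0, "rz": 0}, {"dx": 0, "dy": 0, "dz": -10, "rx": 0, "ry": 0, "rz": 0}, {"dx": 0, "dy": 0, "dz": 0, "rx": 0, "ry": 0, "rz": 0}])

```text
time_s: 18.4
position: [0.4429, -0.1158, 0.2184]
orientation: [[-0.853, 0.163, 0.495], [0.14, 0.987, -0.083], [-0.502, -0.001, -0.865]]
force: [0.1, -0.4, -3.0]
width: 0.0384
grasp_force: 61.6
```

Run:
```python
from h import *
import cv2
from station import robot
o,p,R=pose();print(p,np.array(o['joints']).round(2),o['force'],o['wrist_torque'],o['width'])
s=robot.capture('scene')['frame'][:,:,::-1][120:270,220:400]
cv2.imwrite('pics/g4.png',cv2.resize(s,None,fx=3,fy=3,interpolation=cv2.INTER_CUBIC))
```

```text
[ 0.44285339 -0.11577407  0.21838905] [-0.53 -0.73 -0.62  1.18  0.18 -0.32] [ 0.14115464 -0.37278477 -2.97032388] [0.10518745 0.72747637 0.05465116] 0.038438201265419476
```

Request:
step_arm(deltas=[{"dx": -10, "dy": 0, "dz": -17, "rx": 0, "ry": 0, "rz": 0}, {"dx": -12, "dy": 0, "dz": -21, "rx": 0, "ry": 0, "rz": 0}, {"dx": -8, "dy": 0, "dz": -14, "rx": 0, "ry": 5, "rz": 0}, {"dx": 0, "dy": 0, "dz": 0, "rx": 0, "ry": 8, "rz": 0}, {"dx": 0, "dy": 0, "dz": 0, "rx": 0, "ry": 8, "rz": 0}, {"dx": 0, "dy": 0, "dz": 0, "rx": 0, "ry": 6, "rz": 0}, {"dx": 0, "dy": 0, "dz": 0, "rx": 0, "ry": 3, "rz": 0}, {"dx": 0, "dy": 0, "dz": 0, "rx": 0, "ry": 0, "rz": 0}])

```text
time_s: 19.45
position: [0.4437, -0.1156, 0.2755]
orientation: [[-0.987, 0.162, -0.001], [0.162, 0.987, 0.001], [0.001, 0.001, -1.0]]
force: [0.2, -0.3, -2.5]
width: 0.0385
grasp_force: 61.6
```

Run:
```python
from h import *
import cv2
from station import robot
from scipy.spatial.transform import Rotation as Ro
o,p,R=pose();print(p,np.array(o['joints']).round(2),o['force'],o['wrist_torque'],o['width'])
T=Rz(-.164)@np.diag([-1,1,-1]);print(np.degrees(Ro.from_matrix(R.T@T).as_rotvec()).round(2))
print(delta([.4945,.348,.27],R,p))
s=robot.capture('scene')['frame'][:,:,::-1][80:280,220:400]
cv2.imwrite('pics/g4.png',cv2.resize(s,None,fx=3,fy=3,interpolation=cv2.INTER_CUBIC))
```

```text
[ 0.44371698 -0.11556218  0.2754524 ] [-0.4  -0.11  0.04  1.72  0.   -0.24] [ 0.21865465 -0.27481811 -2.47938604] [ 0.01649446 -0.02835597 -0.0292109 ] 0.03854978726544633
[ 0.04 -0.07  0.08]
[ 25.  465.7   5.8]
```

View pics/g4.png

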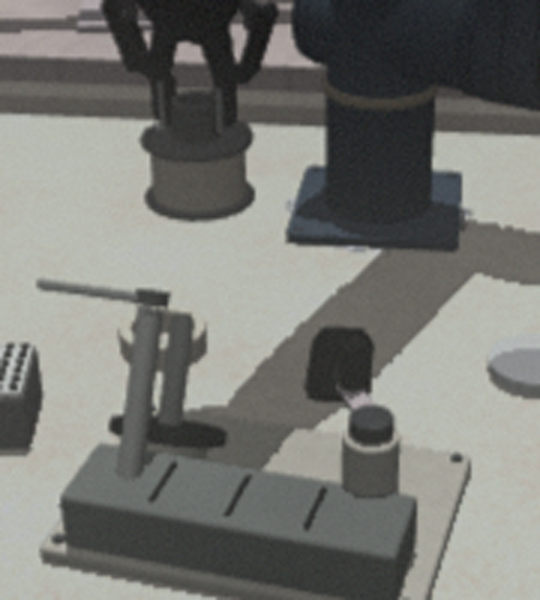

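The spool is off the spindle and held upright at (200,165), and the keeper is still aside. I'll carry it to the tray.

Request:
step_arm(deltas=[{"dx": 0, "dy": 15, "dz": -3, "rx": 0, "ry": 0, "rz": 0}, {"dx": 3, "dy": 30, "dz": -3, "rx": 0, "ry": 0, "rz": 0}, {"dx": 3, "dy": 40, "dz": 0, "rx": 0, "ry": 0, "rz": 0}, {"dx": 3, "dy": 40, "dz": 0, "rx": 0, "ry": 0, "rz": 0}, {"dx": 3, "dy": 40, "dz": 0, "rx": 0, "ry": 0, "rz": 0}, {"dx": 3, "dy": 40, "dz": 0, "rx": 0, "ry": 0, "rz": 0}, {"dx": 3, "dy": 40, "dz": 0, "rx": 0, "ry": 0, "rz": 0}, {"dx": 3, "dy": 40, "dz": 0, "rx": 0, "ry": 0, "rz": 0}])

```text
time_s: 20.5
position: [0.4673, 0.1714, 0.2837]
orientation: [[-0.987, 0.162, 0.002], [0.162, 0.987, 0.001], [-0.002, 0.002, -1.0]]
force: [0.7, -0.8, -2.1]
width: 0.0385
grasp_force: 61.6
```

Request:
step_arm(deltas=[{"dx": 2, "dy": 40, "dz": 0, "rx": 0, "ry": 0, "rz": 0}, {"dx": 2, "dy": 40, "dz": 0, "rx": 0, "ry": 0, "rz": 0}, {"dx": 0, "dy": 40, "dz": 0, "rx": 0, "ry": 0, "rz": 0}, {"dx": 0, "dy": 30, "dz": 0, "rx": 0, "ry": 0, "rz": 0}, {"dx": 0, "dy": 20, "dz": 0, "rx": 0, "ry": 0, "rz": 0}, {"dx": 0, "dy": 10, "dz": 0, "rx": 0, "ry": 0, "rz": 0}, {"dx": 0, "dy": 0, "dz": 0, "rx": 0, "ry": 0, "rz": 0}])

```text
time_s: 21.38
position: [0.4928, 0.348, 0.283]
orientation: [[-0.987, 0.161, 0.0], [0.161, 0.987, 0.0], [-0.0, 0.0, -1.0]]
force: [0.1, -0.2, -2.5]
width: 0.0387
grasp_force: 61.6
```

Run:
```python
from h import *
from station import robot
from scipy.spatial.transform import Rotation as Ro
o,p,R=pose();print(p,np.array(o['joints']).round(2),o['force'],o['width'])
T=Rz(-.164)@np.diag([-1,1,-1]);print(np.degrees(Ro.from_matrix(R.T@T).as_rotvec()).round(2))
print(delta([.4945,.348,.08],R,p))
```

```text
[0.49279852 0.34796607 0.2830316 ] [ 0.5   0.28  0.47  1.76 -0.    0.67] [ 0.07232773 -0.15895602 -2.48420545] 0.03872799780556784
[0.02 0.02 0.11]
[ -1.6   0.3 203. ]
```

Request:
step_arm(deltas=[{"dx": 0, "dy": -1, "dz": 25, "rx": 0, "ry": 0, "rz": 0}, {"dx": 0, "dy": 0, "dz": 40, "rx": 0, "ry": 0, "rz": 0}, {"dx": 0, "dy": 0, "dz": 40, "rx": 0, "ry": 0, "rz": 0}, {"dx": 0, "dy": 0, "dz": 40, "rx": 0, "ry": 0, "rz": 0}, {"dx": 0, "dy": 0, "dz": 30, "rx": 0, "ry": 0, "rz": 0}, {"dx": 0, "dy": 0, "dz": 18, "rx": 0, "ry": 0, "rz": 0}, {"dx": 0, "dy": 0, "dz": 10, "rx": 0, "ry": 0, "rz": 0}, {"dx": 0, "dy": 0, "dz": 0, "rx": 0, "ry": 0, "rz": 0}])

```text
time_s: 22.38
position: [0.4933, 0.3463, 0.0799]
orientation: [[-0.987, 0.163, 0.0], [0.163, 0.987, -0.0], [-0.0, -0.0, -1.0]]
force: [0.4, 0.4, -1.8]
width: 0.0381
grasp_force: 61.5
```

Request:
step_arm(deltas=[{"dx": 0, "dy": 0, "dz": 2, "rx": 0, "ry": 0, "rz": 0}, {"dx": 0, "dy": 0, "dz": 2, "rx": 0, "ry": 0, "rz": 0}, {"dx": 0, "dy": 0, "dz": 2, "rx": 0, "ry": 0, "rz": 0}, {"dx": 0, "dy": 0, "dz": 2, "rx": 0, "ry": 0, "rz": 0}, {"dx": 0, "dy": 0, "dz": 2, "rx": 0, "ry": 0, "rz": 0}, {"dx": 0, "dy": 0, "dz": 0, "rx": 0, "ry": 0, "rz": 0}])

```text
time_s: 23.12
position: [0.493, 0.3464, 0.0693]
orientation: [[-0.987, 0.162, -0.001], [0.162, 0.987, -0.0], [0.001, -0.0, -1.0]]
force: [-0.2, -0.4, -2.3]
width: 0.0384
grasp_force: 61.6
```

Request:
step_arm(deltas=[{"dx": 0, "dy": 0, "dz": 1.5, "rx": 0, "ry": 0, "rz": 0}, {"dx": 0, "dy": 0, "dz": 1, "rx": 0, "ry": 0, "rz": 0}, {"dx": 0, "dy": 0, "dz": 1, "rx": 0, "ry": 0, "rz": 0}, {"dx": 0, "dy": 0, "dz": 0, "rx": 0, "ry": 0, "rz": 0}])

```text
time_s: 23.62
position: [0.4931, 0.3465, 0.066]
orientation: [[-0.987, 0.162, -0.0], [0.162, 0.987, -0.0], [0.0, -0.0, -1.0]]
force: [-0.0, -0.7, -2.5]
width: 0.0386
grasp_force: 61.6
```

Request:
step_arm(deltas=[{"dx": 0, "dy": 0, "dz": 0.7, "rx": 0, "ry": 0, "rz": 0}, {"dx": 0, "dy": 0, "dz": 0.7, "rx": 0, "ry": 0, "rz": 0}, {"dx": 0, "dy": 0, "dz": 0, "rx": 0, "ry": 0, "rz": 0}])

```text
time_s: 24.0
position: [0.4932, 0.3465, 0.0647]
orientation: [[-0.987, 0.162, -0.0], [0.162, 0.987, -0.0], [0.0, -0.0, -1.0]]
force: [-0.1, 0.1, -1.6]
width: 0.0382
grasp_force: 61.6
```

Request:
step_arm(deltas=[{"dx": 0, "dy": 0, "dz": 0.7, "rx": 0, "ry": 0, "rz": 0}, {"dx": 0, "dy": 0, "dz": 0.7, "rx": 0, "ry": 0, "rz": 0}, {"dx": 0, "dy": 0, "dz": 0, "rx": 0, "ry": 0, "rz": 0}])

```text
time_s: 24.38
position: [0.4933, 0.3465, 0.0641]
orientation: [[-0.987, 0.162, 0.0], [0.162, 0.987, 0.0], [-0.0, 0.0, -1.0]]
force: [-1.0, -0.8, 1.5]
width: 0.0383
grasp_force: 62.0
```

Request:
step_arm(deltas=[{"dx": 0, "dy": 0, "dz": 0.7, "rx": 0, "ry": 0, "rz": 0}, {"dx": 0, "dy": 0, "dz": 0.5, "rx": 0, "ry": 0, "rz": 0}, {"dx": 0, "dy": 0, "dz": 0, "rx": 0, "ry": 0, "rz": 0}])

```text
time_s: 24.75
position: [0.4933, 0.3465, 0.0641]
orientation: [[-0.987, 0.162, 0.001], [0.162, 0.987, 0.0], [-0.001, 0.0, -1.0]]
force: [-3.9, -2.7, 7.7]
width: 0.0384
grasp_force: 62.5
```

Request:
step_arm(deltas=[{"dx": 0, "dy": 0, "dz": -1, "rx": 0, "ry": 0, "rz": 0}, {"dx": 0, "dy": 0, "dz": 0, "rx": 0, "ry": 0, "rz": 0}])

```text
time_s: 25.0
position: [0.4933, 0.3465, 0.0641]
orientation: [[-0.987, 0.162, 0.001], [0.162, 0.987, 0.0], [-0.001, 0.0, -1.0]]
force: [-2.1, -3.0, 6.0]
width: 0.0386
grasp_force: 62.3
```

Request:
step_arm(deltas=[{"dx": 0, "dy": 0, "dz": 0, "rx": 0, "ry": 0, "rz": 0}, {"dx": 0, "dy": 0, "dz": 0, "rx": 0, "ry": 0, "rz": 0}, {"dx": 0, "dy": 0, "dz": 0, "rx": 0, "ry": 0, "rz": 0}, {"dx": 0, "dy": 0, "dz": 0, "rx": 0, "ry": 0, "rz": 0}, {"dx": 0, "dy": 0, "dz": 0, "rx": 0, "ry": 0, "rz": 0}], grip=-1)

```text
time_s: 25.62
position: [0.4932, 0.3465, 0.063]
orientation: [[-0.987, 0.162, -0.0], [0.162, 0.987, 0.0], [0.0, 0.0, -1.0]]
force: [0.9, 0.3, 0.1]
width: 0.085
grasp_force: 0.0
```

Request:
step_arm(deltas=[{"dx": 0, "dy": 0, "dz": -8, "rx": 0, "ry": 0, "rz": 0}, {"dx": 0, "dy": 0, "dz": -20, "rx": 0, "ry": 0, "rz": 0}, {"dx": 0, "dy": 0, "dz": -40, "rx": 0, "ry": 0, "rz": 0}, {"dx": 0, "dy": 0, "dz": -50, "rx": 0, "ry": 0, "rz": 0}, {"dx": 30, "dy": 0, "dz": -40, "rx": 0, "ry": 0, "rz": 0}, {"dx": 50, "dy": 0, "dz": 0, "rx": 0, "ry": 0, "rz": 0}, {"dx": 50, "dy": 0, "dz": 0, "rx": 0, "ry": 0, "rz": 0}, {"dx": 0, "dy": 0, "dz": 0, "rx": 0, "ry": 0, "rz": 0}])

```text
time_s: 26.62
position: [0.3621, 0.3682, 0.2224]
orientation: [[-0.987, 0.159, 0.0], [0.159, 0.987, 0.001], [-0.0, 0.001, -1.0]]
force: [-0.7, -1.2, 0.1]
width: 0.0857
grasp_force: 0.0
```

Run:
```python
from h import *
import cv2
from station import robot
o,p,R=pose();print(p,o['force'],o['width'])
s=robot.capture('scene')['frame'][:,:,::-1]
cv2.imwrite('pics/g5.png',cv2.resize(s[140:310,220:520],None,fx=2.6,fy=2.6,interpolation=cv2.INTER_CUBIC))
```

```text
[0.36214116 0.3681596  0.22240284] [-0.71878171 -1.15762157  0.13920915] 0.08572531710229209
```

View pics/g5.png

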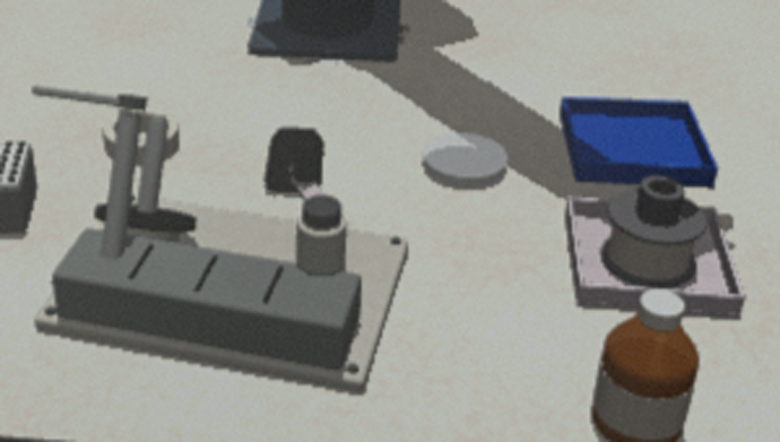

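The spool stands upright, neck up, flat in the aluminium tray at (655,235). The keeper is aside, the crank is wound and everything else is where it was.

```bash
python3 -c "
from station import robot
print(robot.hand_in())"
```

```text
the job is handed in; nothing more can be done
None
```

The job is done and handed in at about 27 s: the crank is wound to its end stop, and the spool stands upright, neck up, in the aluminium tray with the gripper clear of it.

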